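Restock a carton in the spring-packed chocolate rack

ROBOT

A 6-joint arm with a two-finger parallel gripper is mounted at the origin on the work surface. World frame = base frame: x ahead of the robot, y to its left, z up, the work surface at z = 0. Lengths are in m, angles in rad, forces in N, time in s.
With the tool pointing down it reaches from about 0.375 to 0.975 m from the base axis. Payload 3.8 kg.
Tool frame: the origin (TCP) lies at the very end of the fingers, on their centre line; the grasp point (between the pads) lies 19 mm behind it; z points along the fingers, y is the line along which they close (so a half turn about z gives the same grasp; the last joint's range is limited). The gripper opens to 85 mm and grips with 20 to 120 N. Pads are 22 mm wide; open, the fingers measure 114 mm over their backs; the gripper's body (76 mm by 85 mm) begins 54 mm behind the grasp point. The pads swing forward as they close: fully open they stand 13 mm farther back than shut.
Start: joints at [-0.037, 0.264, 1.604, -0, 1.274, -0.037], TCP at [0.675, -0, 0.231] pointing down, gripper open.
Joint ranges: [-2.63, 2.63], [-0.94, 2.18], [0.31, 2.57], [-1.31, 4.45], [0, 2.66], [-2.55, 2.55]. Speed limits (rad/s): [2.57, 2.57, 3.14, 3.14, 3.14, 3.14].

INTERFACE

Orientations are given as a rotation vector (axis times angle).
In Python, from workcell import read_state, read_camera, calibration, finish_job gives the robot as it stands.
- The arm moves only by the tool step_arm, never from a script. Its argument "commands" is a list of rows, each an object of numbers: "fingers": the gripper's target within -1 to 1 (shut at 1, half-way at 0, fully open at -1); "dx", "dy", "dz": the shift along the tool's x, y, z in m; "roll": the turn about the tool's z in degrees. In form: [{"fingers": .., "dx": .., "dy": .., "dz": .., "roll": ..}, ...]. A call has 1 to 8 rows; each row is the pose to reach, as a shift and turn from the pose commanded when the call began, along the tool's axes at that moment; what a row does not reach only later rows make up. A row lasts 1/8 s, in which the tool goes at most 62.5 mm and 10.7 degrees, less where a joint would pass 70% of its speed; a pose out of reach is approached as far as the arm can. A call with a gripper value outside its range is refused whole. The fingers move at their own pace and stop on an object; "squeeze" is the grip in N (left out, the last holds). Time passes only in rows, so rows that repeat a pose let the fingers close. It gives the time, the measured TCP pose, the force, the opening and the grip force at its end, in the units of the state.
- read_state(): the state, without advancing time (a new reading comes with each control period).
- read_camera(name): name is "scene" or "side" or "wrist"; returns (picture, depth): 420x560x3 uint8, blue, green, red; 420x560 float32, m along the optical axis (not along the pixel's ray), 0 where there is no reading.
- calibration(name): a dict with "intrinsics" (3x3 intrinsics, pixels), "k1" (the pictures are not rectified: a ray, as slopes to the right and down, at radius r is drawn at 1 + k1 r^2 times it, then the intrinsics apply), "world_to_cam" (4x4, takes a point from world to camera coordinates). Camera axes: x right, y up, looking along -z (the intrinsics and any distortion apply to the point x, -y, -z); pixel columns grow to the right and rows downward; lengths in m; the calibration is good to about 2 mm. A picture is of the moment at which its call begins: read the wrist's pose just before it. calibration takes no time and is no camera call; for the wrist camera it gives the pose at the moment of the call.
- finish_job(): hands the job in; it is judged then, once.
The state is a dict: "time": time; "q": joint angles; "joint_vel": joint speeds; "joint_torque": joint torques, N m; "tool_pos": TCP position; "tcp_rot": TCP orientation; "wrist_force": force on the tool from outside, world axes, zero at the start; "torque": the same for the moment, N m; "width": opening from 0.0 (shut) to 1.0 (fully open); "grip_force": force on a finger pad.
Only numpy, scipy, OpenCV 4.12 (cv2) and the standard library are available. Lean on these libraries where they do the work, as an engineer would, in place of code of your own. Each camera call takes 0.05 s, during which the arm holds its last target. There are 200 camera calls.

TASK

Pick up the red carton from the counter and work it upright into the narrow gap of the packed display row, on the open side of the thin cream bar, gently nudging the neighbours apart against the rack's spring. Press it home on the rack's two black ledges with a steady push of about 12 N for a second, so that it does not just hang between its neighbours, but never over 35 N, since the chocolate breaks. Let go and leave the whole row upright, square and fully down, toppling none of it, and leave the other goods on the counter alone.

Things in the scene. Friction and masses are not known exactly. Their poses are not given: they have to be found in the camera images.
- new_carton: the red carton to be shelved, gold band, 26 mm thick (its y), 64 mm deep (its x), 120 mm tall, about 0.14 kg, origin at the centre of its underside, z up. Starts standing upright on the counter. Deeper than the others, it rests on the rack's ledges. It can be gripped across its 64 mm depth near the top, the fingers passing in front of and behind the row.
- rack: dark wood rack, fixed, 82 (x) by 235 mm (y), origin on the counter. The row stands on its floor at z = 10 mm, tops at 130. Rails front and back, 40 mm tall, inner faces at x = -36 and 36. Along each a black ledge 9.5 mm wide, its top at z = 12 to 20 mm, set differently each time and not measured. Along y: end wall (face at -95, 110 mm tall), row, follower, spring block (118 to 130, 60 mm tall).
- follower (a joint): upright aluminium pusher plate, 50 mm wide, 100 mm tall, at the row's +y end, its face at rack y = 43 mm plus this value (m). 0 at its stop, as at the start; grows to 0.034 as the row pushes it to +y. Row and rack slide easily (friction about 0.35). A spring pushes back with 3 N at 0, 1 N more per 10 mm. About 0.009 with the new carton in.
- carton_a: amber carton of the row, always at the end wall, 26 mm thick (its y), 48 mm deep (its x), 120 mm tall, about 0.13 kg, origin at the centre of its underside, z up
- carton_b: blue-green carton of the row, 26 mm thick (its y), 48 mm deep (its x), 120 mm tall, about 0.13 kg, origin at the centre of its underside, z up
- carton_c: pink carton of the row, 26 mm thick (its y), 48 mm deep (its x), 120 mm tall, about 0.13 kg, origin at the centre of its underside, z up
- carton_d: violet carton of the row, always the one against the follower, 26 mm thick (its y), 48 mm deep (its x), 120 mm tall, about 0.13 kg, origin at the centre of its underside, z up
- thin_bar: thin cream bar in the row, second, third or fourth from the end wall; 12 x 48 x 120 mm, 0.09 kg. Its origin is on the underside, its faces at y = -13 and -1 mm of its frame. The row's only real gap, about 14.5 mm, reaches from there to y = +13.5 mm. A 26 mm carton fits once the gap's +y neighbour is pushed to +y, to the follower; those on the -y side stand nearly solid against the wall.
- jar: amber glass jar with brass cap, 76 mm across, 110 mm tall, origin under its centre; to be left alone
- bowl: white tasting bowl, 120 mm across, 45 mm tall, origin under its centre; to be left alone
- spool: orange ribbon spool, 64 mm across, 40 mm tall, origin under its centre; to be left alone
- bell: brass counter bell, 80 mm across, 50 mm tall, origin under its centre; to be left alone
- gift_box: green gift box with gold bands, 100 x 70 x 30 mm, origin under its centre; to be left alone

How it is judged:
On the way, in this order (a step that is already met when the one before it is completed fails the run):
1. the red carton is lifted clear of the counter (height (world z) of new_carton above 0.05 m), for 0.1 s.
2. the red carton has entered the gap beside the thin bar and has nudged the neighbours and the follower back (y of new_carton in the frame of thin_bar between 0.008 and 0.026 m and z of new_carton in the frame of rack below 0.1 m and value of joint follower above 0.003 m), for 0.1 s.
3. the red carton is pressed home on the rack's ledges with a steady 8 to 17 N for 0.4 s (z of new_carton in the frame of rack below 0.022 m and contact force between new_carton and rack between 8 and 17 N), for 0.4 s.
At the end, for the whole second after the job is handed in: Red carton in the rack on the thin bar's +y side (origins 8 to 22 mm apart in y), down on the ledges (underside below 22 mm), within 7.5 mm of mid depth, upright within 0.05 rad, square within 0.08 rad, at rest; the five others of the row upright within 0.05 rad and on the floor within 2.5 mm (y of new_carton in the frame of thin_bar between 0.008 and 0.022 m and x of new_carton in the frame of rack between -0.0075 and 0.0075 m and z of new_carton in the frame of rack below 0.022 m and angle between each of new_carton, carton_a, carton_b, carton_c, carton_d, thin_bar's own z axis and vertical below 0.05 rad and angle between the x axis of new_carton and the x axis of rack, either way round below 0.08 rad and linear speed of new_carton below 0.01 m/s and z of carton_a in the frame of rack between 0.007 and 0.0125 m and z of carton_b in the frame of rack between 0.007 and 0.0125 m and z of carton_c in the frame of rack between 0.007 and 0.0125 m and z of carton_d in the frame of rack between 0.007 and 0.0125 m and z of thin_bar in the frame of rack between 0.007 and 0.0125 m); the robot touches nothing.
It fails at once if the red carton presses a carton of the row, or the thin bar, with more than 35 N (contact force between new_carton and carton_a above 35 N or contact force between new_carton and carton_b above 35 N or contact force between new_carton and carton_c above 35 N or contact force between new_carton and carton_d above 35 N or contact force between new_carton and thin_bar above 35 N).
It fails at once if the red carton is pressed on the rack with more than 35 N (contact force between new_carton and rack above 35 N).
It fails at once if the fingers press a carton of the row, or the thin bar, with more than 35 N (contact force between the fingers and carton_a above 35 N or contact force between the fingers and carton_b above 35 N or contact force between the fingers and carton_c above 35 N or contact force between the fingers and carton_d above 35 N or contact force between the fingers and thin_bar above 35 N).
It fails at once if a carton of the row or the thin bar topples (leans more than 0.35 rad) (angle between any of carton_a, carton_b, carton_c, carton_d, thin_bar's own z axis and vertical above 0.35 rad).
It fails at once if jar, bowl, spool, bell or gift box is moved more than 15 mm (distance of any of jar, bowl, spool, bell, gift_box from where it was at the start of the episode above 0.015 m).
It also fails if it takes over 72 s, if anything falls off the work surface, if the arm or the gripper's body presses on something with over 40 N, if the wrist force passes 120 N, or if a joint passes its speed limit or range.

## Working session

There is one attempt and no reset: what is moved stays moved. The work goes in short steps, Python scripts to look and compute and a tool call to move; the robot and the scene stay as the last step left them, time stands still between calls to the robot, and variables do not carry over. Pictures are saved under pics/ and viewed, at most 10 in all, crops included, and the job is handed in when it is done.

Besides the shell and the picture viewer there is one more tool, called after ">>>" as name([rows], argument=value, ...), one row to a line, values as JSON. step_arm: Moves the arm, as the interface text tells. Its arguments: {"type":"object","properties":{"commands":{"type":"array","items":{"type":"object","properties":{"fingers":{"type":"number"},"dx":{"type":"number"},"dy":{"type":"number"},"dz":{"type":"number"},"roll":{"type":"number"}}}},"squeeze":{"type":"number"}},"required":["commands"]}

```bash
mkdir -p pics; ls; cat > h.py <<'E'
import numpy as np, cv2
from workcell import *
def cloud(name):
    c=calibration(name); im,d=read_camera(name)
    K=np.array(c["intrinsics"],float);k1=c["k1"];T=np.linalg.inv(np.array(c["world_to_cam"]))
    h,w=d.shape
    u,v=np.meshgrid(np.arange(w),np.arange(h))
    xy=cv2.undistortPoints(np.stack([u,v],-1).reshape(-1,1,2).astype(float),K,np.array([k1,0,0,0.])).reshape(h,w,2)
    P=np.stack([xy[...,0]*d,-xy[...,1]*d,-d,np.ones_like(d)],-1)@T.T
    P=P[...,:3]; P[d==0]=np.nan
    return im,d,P
E
python3 - <<'E'
from h import *
for n in ("scene","side"):
    im,d,P=cloud(n); cv2.imwrite(f"pics/{n}0.png",im); np.savez(f"{n}0.npz",im=im,P=P)
    print(n,np.linalg.inv(np.array(calibration(n)["world_to_cam"])).round(3))
print(read_state())
E
```

```text
pics
scene [[ 0.5   -0.586  0.638  1.353]
 [ 0.866  0.354 -0.353 -0.394]
 [-0.019  0.729  0.685  0.889]
 [ 0.     0.     0.     1.   ]]
side [[ 0.909  0.251 -0.334  0.266]
 [-0.418  0.559 -0.716 -0.695]
 [ 0.007  0.79   0.613  0.677]
 [ 0.     0.     0.     1.   ]]
{'time': 0.1, 'q': array([-3.68731741e-02,  2.64697818e-01,  1.60524065e+00, -9.33545568e-06,
        1.27374157e+00, -3.68974688e-02]), 'joint_vel': array([-0.00030142, -0.0012292 , -0.00083021, -0.00164597, -0.0004733 ,
        0.00054767]), 'joint_torque': array([ 2.96398039e-04, -5.16707003e+01, -3.68589377e+01,  1.30520286e-05,
        6.22219843e-03,  5.24967299e-05]), 'tool_pos': array([6.74324485e-01, 3.80720174e-05, 2.30071337e-01]), 'tcp_rot': array([-2.22033371, -2.22039374,  0.00224062]), 'wrist_force': array([ 0.12401782,  0.77933817, -0.88449218]), 'torque': array([-0.00508255,  0.02751792,  0.02074879]), 'grip_force': 0.0, 'width': 1.002854676788157}
```

View pics/scene0.png

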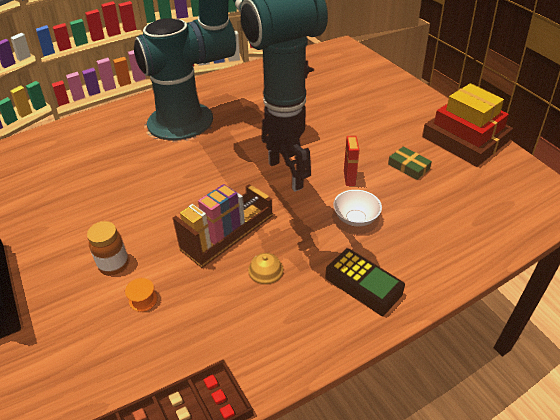

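View pics/side0.png

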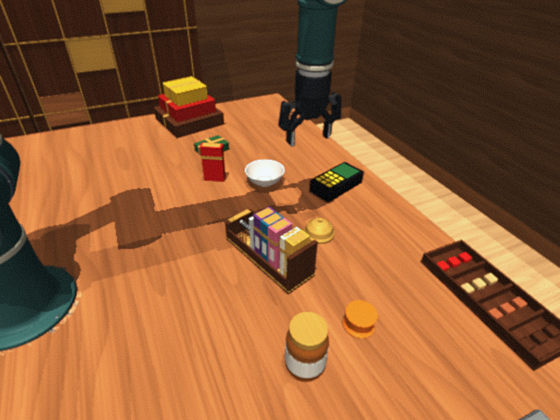

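```bash
python3 - <<'E'
from h import *
S={n:np.load(n+"0.npz") for n in("scene","side")}
crop=cv2.resize(S["scene"]["im"][175:270,165:285],None,fx=5,fy=5,interpolation=2)
c2=cv2.resize(S["side"]["im"][195:295,215:325],None,fx=5,fy=5,interpolation=2)
cv2.imwrite("pics/c.png",cv2.resize(np.hstack([crop,cv2.resize(c2,(550,475))]),(800,330)))
for n,boxes in {"scene":{"rack":(175,180,275,265),"red":(340,132,362,190)},"side":{"rack":(225,200,320,292),"red":(198,138,228,184)}}.items():
    P=S[n]["P"];im=S[n]["im"].astype(int)
    for k,(a,b,c,d) in boxes.items():
        p=P[b:d,a:c].reshape(-1,3);col=im[b:d,a:c].reshape(-1,3)
        if k=="red":
            m=(p[:,2]>.02)
            top=m&(p[:,2]>.115)&(p[:,2]<.13)
        else:
            m=(p[:,2]>.006)&(p[:,2]<.15); top=(p[:,2]>.124)&(p[:,2]<.137)
        for nm,mm in(("all",m),("top",top)):
            q=p[mm]; r=cv2.minAreaRect(q[:,:2].astype(np.float32)*1000)
            print(n,k,nm,mm.sum(),r, q[:,2].max().round(4),np.median(q[:,2]).round(4))
E
```

```text
scene rack all 4986 ((511.7930603027344, -74.04681396484375), (227.7584991455078, 331.18084716796875), 61.17632293701172) 0.1333 0.0582
scene rack top 818 ((545.9603881835938, -127.05838775634766), (54.94000244140625, 134.7188262939453), 16.750112533569336) 0.1333 0.1289
scene red all 545 ((520.6680908203125, 289.3213195800781), (27.753555297851562, 69.3433609008789), 60.912174224853516) 0.1258 0.0891
scene red top 155 ((521.2096557617188, 289.5899353027344), (26.485492706298828, 63.732025146484375), 59.78031539916992) 0.1258 0.1194
side rack all 5011 ((589.94091796875, -68.71112060546875), (206.34783935546875, 238.6229248046875), 16.552684783935547) 0.1336 0.0616
side rack top 908 ((544.3466186523438, -126.58924865722656), (50.219390869140625, 133.50254821777344), 15.853979110717773) 0.1336 0.1302
side red all 906 ((538.25830078125, 388.0762634277344), (236.4547882080078, 99.6278076171875), 68.32406616210938) 0.1226 0.0662
side red top 123 ((517.874755859375, 291.2308349609375), (29.930278778076172, 63.280548095703125), 58.84773635864258) 0.1226 0.1199
```

View pics/c.png

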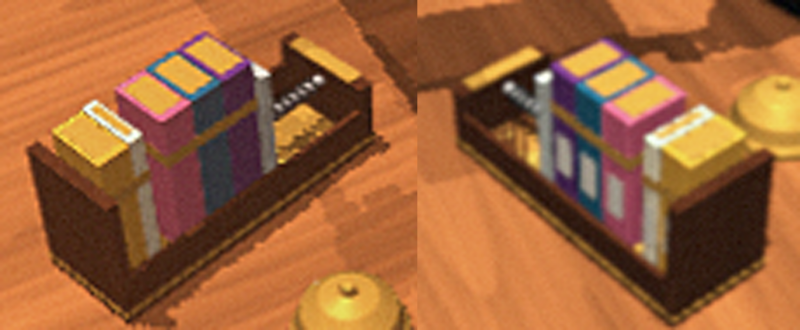

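The scene view shows the order from the wall as amber, cream, gap, pink, teal, violet. The red carton is at about (520, 290) mm and its depth runs at about -31°. The tool can't tilt, so I'll lean the carton in the grip and put one corner in first.

>>> step_arm([
  {"fingers":-1,"dx":0.05,"dy":-0.026,"dz":0,"roll":10},
  {"fingers":-1,"dx":0.1,"dy":-0.052,"dz":0,"roll":20},
  {"fingers":-1,"dx":0.15,"dy":-0.08,"dz":0,"roll":30.7},
  {"fingers":-1,"dx":0.2,"dy":-0.106,"dz":0,"roll":30.7},
  {"fingers":-1,"dx":0.25,"dy":-0.13,"dz":0,"roll":30.7},
  {"fingers":-1,"dx":0.29,"dy":-0.154,"dz":0,"roll":30.7},
  {"fingers":-1,"dx":0.29,"dy":-0.154,"dz":0,"roll":30.7},
  {"fingers":-1,"dx":0.29,"dy":-0.154,"dz":0,"roll":30.7},
])

```text
time: 1.1
tool_pos: [0.5209, 0.2897, 0.2309]
tcp_rot: [2.729, 1.555, -0.001]
wrist_force: [0.0, 0.1, -0.0]
width: 0.999
grip_force: 0.0
```

```bash
cat > rk.py <<'E'
from h import *
S=[np.load(n+"0.npz") for n in("scene","side")]
def rackfit(P,roi=((.42,.68),(-.26,.12))):
    p=P.reshape(-1,3);m=(p[:,0]>roi[0][0])&(p[:,0]<roi[0][1])&(p[:,1]>roi[1][0])&(p[:,1]<roi[1][1]);return p[m]
E
python3 - <<'E'
from rk import *
im,d,P=cloud("wrist"); s=read_state(); print(s["tool_pos"],s["tcp_rot"],s["wrist_force"])
cv2.imwrite("pics/w1.png",im)
p=P.reshape(-1,3); m=(abs(p[:,2]-.12)<.006)&(np.hypot(p[:,0]-.52,p[:,1]-.29)<.06)
print("red top",m.sum(),cv2.minAreaRect(p[m][:,:2].astype(np.float32)*1000))
a=np.radians(16.3);R=np.array([[np.cos(a),np.sin(a)],[-np.sin(a),np.cos(a)]])
for s in S:
    q=rackfit(s["P"]); xy=(q[:,:2]-[.545,-.127])@R.T*1000
    m=(abs(xy[:,0])<60)&(xy[:,1]>-90)&(xy[:,1]<180)
    xy=xy[m];z=q[m,2]*1000
    t=(z>126)&(z<136); print("top x",np.percentile(xy[t,0],[1,99]),"y",np.percentile(xy[t,1],[1,99]))
    t=(z>106)&(z<113)&(xy[:,1]<-55); print("wall top x",np.percentile(xy[t,0],[1,99]),"y",np.percentile(xy[t,1],[1,50,99]))
    t=(z>8)&(z<111); print("body x",np.percentile(xy[t,0],[1,99]),"y",np.percentile(xy[t,1],[1,99]))
    t=(z>36)&(z<43); print("rail x",np.percentile(xy[t,0],[2,98]),"y",np.percentile(xy[t,1],[1,99]))
    t=(z>57)&(z<63)&(xy[:,1]>80); print("block y",np.percentile(xy[t,1],[1,99]),"x",np.percentile(xy[t,0],[1,99]))
E
```

```text
[0.52124699 0.28922669 0.23092934] [ 2.73001522e+00  1.55339852e+00 -9.61979098e-04] [-0.29845091  0.05806783  0.04706716]
red top 2724 ((517.572021484375, 293.03857421875), (26.28395652770996, 64.20048522949219), 60.36637496948242)
top x [-22.02149261  26.99097506] y [-66.21352251  63.27113477]
wall top x [-39.46277708  41.90789897] y [-76.86439433 -70.59160632 -59.71417787]
body x [-38.35716718  44.17284527] y [-77.56676006 155.70213279]
rail x [-37.79370345  43.74693402] y [-77.19443049 149.87814588]
block y [144.0242585  159.99009551] x [-40.71108282  40.54660019]
top x [-24.84172898  22.86725895] y [-64.15493993  65.35833419]
wall top x [-41.32465494  38.99198461] y [-75.20480276 -69.83963388 -57.22266073]
body x [-42.69990888  37.43947368] y [-75.32254663 157.57127917]
rail x [-42.48616177  30.89275475] y [-75.3435275  153.39145653]
block y [100.74502261 161.47068514] x [-41.07164333  38.55190385]
```

View pics/w1.png

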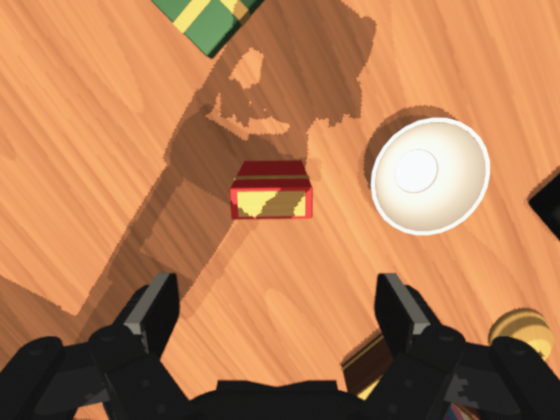

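The wrist view shows the carton's top at (272, 205), square to the tool. I'll descend and grip lightly.

>>> step_arm([
  {"fingers":-1,"dx":0.001,"dy":-0.0035,"dz":0.04,"roll":-0.8},
  {"fingers":-1,"dx":0.001,"dy":-0.0035,"dz":0.09,"roll":-0.8},
  {"fingers":-1,"dx":0.001,"dy":-0.0035,"dz":0.13,"roll":-0.8},
  {"fingers":-1,"dx":0.001,"dy":-0.0035,"dz":0.148,"roll":-0.8},
  {"fingers":1,"dx":0.001,"dy":-0.0035,"dz":0.148,"roll":-0.8},
  {"fingers":1,"dx":0.001,"dy":-0.0035,"dz":0.148,"roll":-0.8},
  {"fingers":1,"dx":0.001,"dy":-0.0035,"dz":0.148,"roll":-0.8},
  {"fingers":1,"dx":0.001,"dy":-0.0035,"dz":0.148,"roll":-0.8},
], squeeze=20)

```text
time: 2.15
tool_pos: [0.5192, 0.2931, 0.0846]
tcp_rot: [2.719, 1.573, 0.003]
wrist_force: [-0.3, -0.3, -1.1]
width: 0.749
grip_force: 31.0
```

>>> step_arm([
  {"fingers":1,"dx":0,"dy":0,"dz":0.002},
  {"fingers":1,"dx":0.004,"dy":0,"dz":0.0025},
  {"fingers":1,"dx":0.008,"dy":0,"dz":0.0025},
  {"fingers":1,"dx":0.013,"dy":0,"dz":0.0025},
  {"fingers":1,"dx":0.013,"dy":0,"dz":0.0025},
], squeeze=20)

```text
invalid input
```

```bash
cat > red.py <<'E'
from h import *
def tilt(name):
    im,d,P=cloud(name); b,g,r=[im[...,i].astype(int) for i in range(3)]
    hsv=cv2.cvtColor(im,cv2.COLOR_BGR2HSV); s=read_state(); t=s["tool_pos"]
    # red pixels in tool frame
    from scipy.spatial.transform import Rotation as Ro
    Q=(P-t)@Ro.from_rotvec(s["tcp_rot"]).as_matrix()
    m=((hsv[...,0]<5)|(hsv[...,0]>174))&(hsv[...,1]>170)&(np.linalg.norm(Q,axis=-1)<.16)
    return im,Q[m],t,s
E
python3 - <<'E'
from red import *
for n in("scene","side"):
    im,Q,t,s=tilt(n); print(n,len(Q),s["wrist_force"])
    for z in np.arange(-.05,.12,.02):
        q=Q[abs(Q[:,2]-z)<.01]; 
        if len(q)>5: print(round(z,2),len(q),(np.percentile(q,[5,95],axis=0)[:,:2]*1000).round(1).tolist())
    cv2.imwrite(f"pics/t_{n}.png",im)
E
```

```text
scene 288 [ 0.4396312   0.68147192 -1.30264112]
-0.03 29 [[-13.9, -23.1], [-11.7, 34.5]]
-0.01 10 [[-13.8, -9.0], [-12.3, 32.7]]
0.01 46 [[-13.5, -8.4], [10.1, 37.9]]
0.03 64 [[-14.1, 9.2], [10.7, 37.5]]
0.05 68 [[-14.0, -15.4], [10.2, 36.3]]
0.07 61 [[-14.3, 16.8], [9.6, 36.3]]
0.09 9 [[-12.6, 12.8], [6.8, 35.1]]
side 650 [ 0.2658457  -0.20979948 -0.76648877]
-0.03 125 [[-15.9, -28.5], [-5.8, 29.6]]
-0.01 72 [[-15.4, -27.3], [-9.3, 29.1]]
0.01 85 [[-16.0, -25.9], [-8.8, 31.4]]
0.03 116 [[-16.0, -27.0], [-8.6, 30.8]]
0.05 124 [[-15.5, -27.4], [-8.2, 31.3]]
0.07 114 [[-16.3, -28.3], [-6.9, 31.4]]
0.09 10 [[-12.6, -27.9], [-9.2, 24.4]]
```

>>> step_arm([
  {"fingers":1,"dx":0,"dy":0,"dz":0.002,"roll":0},
  {"fingers":1,"dx":0.004,"dy":0,"dz":0.0025,"roll":0},
  {"fingers":1,"dx":0.008,"dy":0,"dz":0.0025,"roll":0},
  {"fingers":1,"dx":0.013,"dy":0,"dz":0.0025,"roll":0},
  {"fingers":1,"dx":0.013,"dy":0,"dz":0.0025,"roll":0},
], squeeze=20)

```text
time: 2.88
tool_pos: [0.5256, 0.3049, 0.0829]
tcp_rot: [-2.719, -1.573, -0.003]
wrist_force: [-2.9, -0.0, 9.1]
width: 0.752
grip_force: 32.6
```

```bash
cat > tl.py <<'E'
from red import *
for n in("scene","side"):
    im,Q,t,s=tilt(n); print(n,len(Q),s["wrist_force"].round(1),s["torque"].round(3),t)
    for z in np.arange(-.03,.11,.02):
        q=Q[abs(Q[:,2]-z)<.01]; 
        if len(q)>5: print(round(z,2),len(q),(np.percentile(q,[5,95],axis=0)[:,:2]*1000).round(1).tolist())
    cv2.imwrite(f"pics/t_{n}.png",im)
E
python3 tl.py
```

```text
scene 350 [-2.  -0.1  7.8] [-0.077  0.622  0.001] [0.5256335  0.30483854 0.08293213]
-0.03 35 [[-14.7, -25.3], [-10.5, 33.8]]
-0.01 18 [[-16.1, -24.5], [-13.2, 35.5]]
0.01 60 [[-19.2, -16.7], [4.9, 37.0]]
0.03 81 [[-21.7, -8.4], [2.6, 37.4]]
0.05 71 [[-23.9, -4.2], [1.0, 35.8]]
0.07 75 [[-26.1, -15.7], [-1.5, 35.9]]
0.09 8 [[-20.0, 29.2], [-3.9, 33.0]]
side 682 [-2.6 -0.   8.8] [-0.085  0.565  0.068] [0.52563259 0.3048183  0.08291161]
-0.03 129 [[-16.6, -26.5], [-9.8, 29.3]]
-0.01 66 [[-18.0, -26.7], [-12.0, 30.5]]
0.01 105 [[-21.8, -25.3], [-14.3, 32.0]]
0.03 129 [[-22.5, -26.7], [-14.7, 31.8]]
0.05 131 [[-25.5, -27.5], [-15.8, 31.4]]
0.07 113 [[-28.2, -26.5], [-18.6, 31.6]]
```

Pivoting in the grip works: it's at about 7° now. I'll continue to about 22°, then lift.

>>> step_arm([
  {"fingers":1,"dx":0.005,"dy":0,"dz":0,"roll":0},
  {"fingers":1,"dx":0.01,"dy":0,"dz":0.0005,"roll":0},
  {"fingers":1,"dx":0.015,"dy":0,"dz":0.001,"roll":0},
  {"fingers":1,"dx":0.02,"dy":0,"dz":0.002,"roll":0},
  {"fingers":1,"dx":0.025,"dy":0,"dz":0.003,"roll":0},
  {"fingers":1,"dx":0.028,"dy":0,"dz":0.0035,"roll":0},
  {"fingers":1,"dx":0.028,"dy":0,"dz":0.0035,"roll":0},
], squeeze=20)

```text
time: 3.85
tool_pos: [0.5394, 0.3288, 0.0785]
tcp_rot: [-2.719, -1.573, -0.002]
wrist_force: [-1.0, -0.5, 6.2]
width: 0.747
grip_force: 34.1
```

>>> step_arm([
  {"fingers":1,"dx":0,"dy":0,"dz":-0.02,"roll":0},
  {"fingers":1,"dx":0,"dy":0,"dz":-0.06,"roll":0},
  {"fingers":1,"dx":0,"dy":0,"dz":-0.11,"roll":0},
  {"fingers":1,"dx":0,"dy":0,"dz":-0.16,"roll":0},
  {"fingers":1,"dx":0,"dy":0,"dz":-0.2,"roll":0},
  {"fingers":1,"dx":0,"dy":0,"dz":-0.2,"roll":0},
], squeeze=30)

```text
time: 4.6
tool_pos: [0.5413, 0.3295, 0.2837]
tcp_rot: [2.719, 1.573, 0.017]
wrist_force: [0.3, -0.2, -0.9]
width: 0.743
grip_force: 33.8
```

```bash
python3 tl.py
```

```text
scene 529 [-0.9  0.8 -2.2] [ 0.034  0.014 -0.004] [0.54000195 0.32870881 0.28044182]
-0.03 58 [[-17.7, -18.8], [-12.1, 33.4]]
-0.01 39 [[-25.4, -23.8], [-13.8, 36.5]]
0.01 131 [[-32.7, -22.4], [-6.6, 37.6]]
0.03 118 [[-40.6, -17.9], [-12.9, 36.0]]
0.05 123 [[-48.6, -13.1], [-20.0, 36.9]]
0.07 42 [[-49.3, 17.8], [-25.6, 36.4]]
side 959 [ 0.2  0.5 -1.9] [ 0.004  0.031 -0.014] [0.53891723 0.32810997 0.27789673]
-0.03 195 [[-20.4, -26.0], [-9.7, 30.0]]
-0.01 74 [[-27.5, -23.9], [-15.9, 30.8]]
0.01 191 [[-33.9, -24.2], [-22.5, 33.3]]
0.03 194 [[-41.2, -25.9], [-29.0, 32.9]]
0.05 183 [[-48.1, -25.2], [-37.4, 32.9]]
0.07 73 [[-51.7, -25.1], [-35.6, 33.2]]
```

The carton is tilted about 20°, with its +y lower corner leading. Next I'll carry it over the gap.

>>> step_arm([
  {"fingers":1,"dx":-0.048,"dy":0.028,"dz":0,"roll":-6},
  {"fingers":1,"dx":-0.096,"dy":0.056,"dz":0,"roll":-12},
  {"fingers":1,"dx":-0.144,"dy":0.084,"dz":0,"roll":-18},
  {"fingers":1,"dx":-0.192,"dy":0.112,"dz":0,"roll":-24},
  {"fingers":1,"dx":-0.24,"dy":0.14,"dz":0,"roll":-30},
  {"fingers":1,"dx":-0.288,"dy":0.168,"dz":0,"roll":-36},
  {"fingers":1,"dx":-0.336,"dy":0.196,"dz":0,"roll":-42},
  {"fingers":1,"dx":-0.384,"dy":0.224,"dz":0,"roll":-46.2},
])

```text
time: 5.7
tool_pos: [0.54, -0.1178, 0.2747]
tcp_rot: [-1.878, -2.513, 0.002]
wrist_force: [0.9, -0.1, -0.8]
width: 0.744
grip_force: 33.7
```

>>> step_arm([
  {"fingers":1,"dx":0,"dy":0,"dz":0,"roll":0},
  {"fingers":1,"dx":0,"dy":0,"dz":0.025,"roll":0},
  {"fingers":1,"dx":0,"dy":0,"dz":0.045,"roll":0},
  {"fingers":1,"dx":0,"dy":0,"dz":0.045,"roll":0},
  {"fingers":1,"dx":0,"dy":0,"dz":0.045,"roll":0},
])

```text
time: 6.32
tool_pos: [0.5418, -0.1157, 0.2323]
tcp_rot: [-1.883, -2.514, 0.0]
wrist_force: [1.1, -0.4, -1.0]
width: 0.745
grip_force: 33.7
```

```bash
cat > look.py <<'E'
import sys
from h import *
tag=sys.argv[1]; s=read_state(); print(s["tool_pos"].round(4),s["tcp_rot"].round(3),s["wrist_force"].round(1),s["torque"].round(2))
out=[]
for n,(a,b,c,d) in {"scene":(165,130,285,250),"side":(215,140,335,260)}.items():
    im,dd,P=cloud(n); np.savez(f"{n}_{tag}.npz",im=im,P=P)
    out.append(cv2.resize(im[b:d,a:c],(400,400),interpolation=2))
cv2.imwrite(f"pics/l_{tag}.png",np.hstack(out))
E
python3 look.py 1
```

```text
[ 0.5418 -0.1157  0.2323] [-1.883 -2.514  0.   ] [ 1.1 -0.4 -1. ] [0.01 0.02 0.01]
```

View pics/l_1.png

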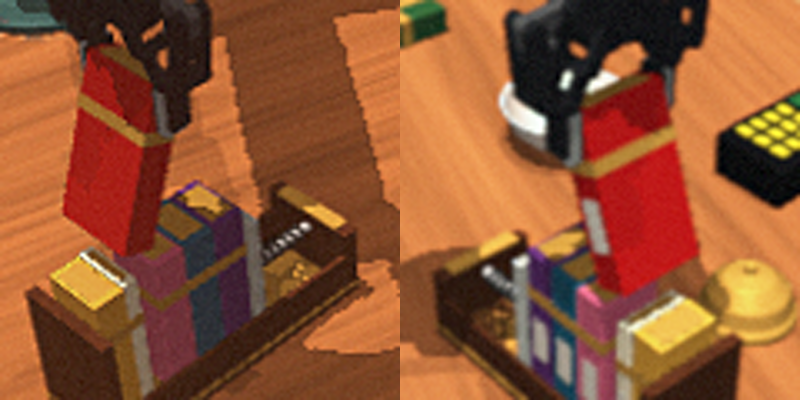

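```bash
cat > rf.py <<'E'
import sys
from h import *
tag=sys.argv[1]
a=np.radians(16.3);C,Sn=np.cos(a),np.sin(a);o=np.array([.545-.0283*Sn,-.127+.0283*C,0])
M=np.array([[C,Sn,0],[-Sn,C,0],[0,0,1]])
for n in("scene","side"):
    z=np.load(f"{n}_{tag}.npz");im=z["im"];Q=((z["P"]-o)@M.T*1000)
    hsv=cv2.cvtColor(im,cv2.COLOR_BGR2HSV)
    box=(abs(Q[...,0])<55)&(abs(Q[...,1])<140)
    H=hsv[...,0];S_=hsv[...,1]
    red=box&((H<6)|(H>174))&(S_>185)&(Q[...,2]>90)
    q=Q[red]
    for x0,x1,nm in((-60,-10,"back"),(10,60,"front"),(-60,60,"all")):pass
    print(n,"red",red.sum(),"zmin",np.percentile(q[:,2],1).round(1),"x",np.percentile(q[:,0],[2,98]).round(1))
    for zz in range(int(q[:,2].min())//10*10,int(q[:,2].max()),10):
        w=q[(q[:,2]>=zz)&(q[:,2]<zz+10)]
        if len(w)>8: print("  z",zz+5,"y",np.percentile(w[:,1],[3,97]).round(1),len(w))
    for nm,z0,z1 in(("top",125,135),("face",85,120)):
        row=box&~red&(Q[...,2]>z0)&(Q[...,2]<z1)&(Q[...,1]<50)&(abs(Q[...,0])<30)
        r=Q[row]; h=hsv[row]
        for c,m in(("pink",(h[:,0]>160)&(h[:,0]<176)&(h[:,1]>60)&(h[:,1]<190)),("cream",(h[:,1]<50)&(h[:,2]>120)),("teal",(h[:,0]>85)&(h[:,0]<115)&(h[:,1]>60)),("amber",(h[:,0]>15)&(h[:,0]<30)&(r[:,1]<-60)&(h[:,1]>120))):
            if m.sum()>5: print("  ",nm,c,m.sum(),"y",np.percentile(r[m,1],[3,50,97]).round(1),"x",np.percentile(r[m,0],[3,97]).round(1),"z",np.percentile(r[m,2],97).round(1))
E
python3 rf.py 1
```

```text
scene red 1249 zmin 161.8 x [-29.5  34.5]
  z 165 y [-69.8 -46.3] 94
  z 175 y [-67.6 -43.2] 123
  z 185 y [-63.3 -38.8] 133
  z 195 y [-59.9 -36.1] 120
  z 205 y [-56.3 -32.5] 133
  z 215 y [-52.6 -28.7] 128
  z 225 y [-48.8 -25.4] 132
  z 235 y [-45.1 -38.5] 53
  z 245 y [-38.6 -31.9] 54
  z 255 y [-37.6 -31.3] 109
  z 265 y [-33.6 -14. ] 102
  z 275 y [-30.1 -23.4] 57
   top pink 44 y [-39.9  -2.3  34.8] x [-19.5  25.5] z 131.4
   top cream 16 y [-67.5 -66.2 -64.1] x [-21.   20.4] z 130.2
   top teal 26 y [-13.8  -7.8   9.2] x [-19.7  25. ] z 131.2
   top amber 200 y [-94.  -81.6 -62.8] x [-20.3  25.9] z 131.6
   face pink 65 y [-41.3  19.   37.3] x [-5.8 26.8] z 119.0
   face teal 14 y [-12.8  -1.8   8.5] x [22.6 25.9] z 117.3
   face amber 109 y [-94.9 -83.1 -64.2] x [-16.5  28. ] z 119.7
side red 1414 zmin 163.7 x [-32.3  30.3]
  z 165 y [-68.4 -44.7] 94
  z 175 y [-66.6 -44.6] 151
  z 185 y [-63.5 -53.7] 136
  z 195 y [-59.4 -54.2] 122
  z 205 y [-55.8 -50.5] 129
  z 215 y [-52.  -43.2] 130
  z 225 y [-48.1 -26.7] 154
  z 235 y [-44.8 -34. ] 94
  z 245 y [-38.1 -31.7] 35
  z 255 y [-37.2 -31.3] 140
  z 265 y [-33.5 -28. ] 134
  z 275 y [-30.1 -22.8] 92
   top pink 58 y [-40.  -29.9  22.7] x [-24.8  16.7] z 131.0
   top cream 14 y [-66.3 -64.6 -59.1] x [-25.3  19.6] z 132.1
   top teal 33 y [-12.4  -2.2  10.3] x [-26.  -14.6] z 131.4
   top amber 226 y [-92.5 -82.2 -63.1] x [-23.5  22.3] z 132.3
   face pink 105 y [-40.6 -37.6  23.3] x [-25.3  15.9] z 119.6
   face cream 32 y [44.  45.8 47.9] x [-26.5 -18.4] z 113.5
   face teal 43 y [-12.5  -1.8   9.5] x [-25.2 -23.1] z 119.5
   face amber 145 y [-93.2 -86.8 -65.7] x [-25.1  19.3] z 119.4
```

The leading corner sits at rack (y -47, z 160). The gap runs from about -57 to -42. I'll firm up the grip and lower the corner about 3.5 mm below the row tops.

>>> step_arm([
  {"fingers":1,"dx":0.0025,"dy":0,"dz":0,"roll":0},
  {"fingers":1,"dx":0.0025,"dy":0,"dz":0.015,"roll":0},
  {"fingers":1,"dx":0.0025,"dy":0,"dz":0.026,"roll":0},
  {"fingers":1,"dx":0.0025,"dy":0,"dz":0.031,"roll":0},
  {"fingers":1,"dx":0.0025,"dy":0,"dz":0.033,"roll":0},
  {"fingers":1,"dx":0.0025,"dy":0,"dz":0.034,"roll":0},
  {"fingers":1,"dx":0.0025,"dy":0,"dz":0.034,"roll":0},
], squeeze=100)

```text
time: 7.3
tool_pos: [0.5415, -0.1133, 0.2035]
tcp_rot: [1.884, 2.512, 0.003]
wrist_force: [-8.9, 6.9, 25.2]
width: 0.735
grip_force: 113.3
```

```bash
python3 look.py 2; python3 rf.py 2 | grep -v "teal\|face"
```

```text
[ 0.5415 -0.1133  0.2035] [1.884 2.512 0.003] [-8.9  6.9 25.2] [ 0.5   2.13 -0.33]
scene red 1202 zmin 133.1 x [-28.2  34.9]
  z 135 y [-68.4 -46.2] 77
  z 145 y [-67.4 -41.7] 124
  z 155 y [-62.9 -37.9] 118
  z 165 y [-59.4 -34.1] 125
  z 175 y [-55.3 -30.1] 119
  z 185 y [-51.2 -26.1] 133
  z 195 y [-47.1 -23.5] 131
  z 205 y [-43.8 -28.5] 64
  z 215 y [-36.8 -30. ] 38
  z 225 y [-36.4 -29.3] 106
  z 235 y [-31.3 -24.3] 99
  z 245 y [-29.  -19.8] 63
   top pink 25 y [-24.8  18.3  37.8] x [-19.6  25.5] z 130.8
   top amber 181 y [-94.4 -82.7 -69.5] x [-20.5  24.8] z 131.7
side red 1334 zmin 135.5 x [-32.3  29.8]
  z 135 y [-67.6 -43.4] 71
  z 145 y [-66.2 -43.9] 145
  z 155 y [-62.2 -51.6] 128
  z 165 y [-58.3 -53. ] 117
  z 175 y [-54.5 -48.6] 125
  z 185 y [-50.7 -38.8] 127
  z 195 y [-46.  -24.8] 145
  z 205 y [-42.7 -32.7] 97
  z 215 y [-35.1 -31.7] 26
  z 225 y [-34.8 -29.1] 128
  z 235 y [-30.9 -25.6] 130
  z 245 y [-27.2 -20.4] 93
   top pink 26 y [-27.5 -16.2  36.5] x [-25.    0.7] z 131.4
   top amber 221 y [-93.4 -82.9 -69.2] x [-23.6  22.3] z 132.1
```

Contact is 25 N, with the bottom face on the bar edge. I'll ease off and push +y gently.

>>> step_arm([
  {"fingers":1,"dx":0,"dy":0,"dz":-0.0045,"roll":0},
  {"fingers":1,"dx":0.001,"dy":0,"dz":-0.0045,"roll":0},
  {"fingers":1,"dx":0.002,"dy":0,"dz":-0.004,"roll":0},
  {"fingers":1,"dx":0.003,"dy":0,"dz":-0.004,"roll":0},
  {"fingers":1,"dx":0.003,"dy":0,"dz":-0.004,"roll":0},
])

```text
time: 8.02
tool_pos: [0.5413, -0.1115, 0.2032]
tcp_rot: [1.882, 2.512, 0.001]
wrist_force: [-0.9, 0.2, 7.0]
width: 0.735
grip_force: 110.8
```

>>> step_arm([
  {"fingers":1,"dx":0.001,"dy":0,"dz":0,"roll":0},
  {"fingers":1,"dx":0.002,"dy":0,"dz":0,"roll":0},
  {"fingers":1,"dx":0.003,"dy":0,"dz":0,"roll":0},
  {"fingers":1,"dx":0.004,"dy":0,"dz":0,"roll":0},
  {"fingers":1,"dx":0.004,"dy":0,"dz":0,"roll":0},
])

```text
time: 8.65
tool_pos: [0.5385, -0.107, 0.2015]
tcp_rot: [-1.883, -2.513, 0.001]
wrist_force: [0.1, 0.6, 0.8]
width: 0.736
grip_force: 110.5
```

```bash
python3 look.py 3; python3 rf.py 3 | grep "red\|pink\|teal\|z 1[3-4]"
```

```text
[ 0.5385 -0.107   0.2015] [-1.883e+00 -2.513e+00  1.000e-03] [0.1 0.6 0.8] [ 0.   -0.09  0.03]
scene red 1195 zmin 132.1 x [-30.   33.9]
  z 135 y [-61.6 -40.1] 88
  z 145 y [-59.2 -35.3] 125
   top pink 25 y [-23.4  19.7  42.4] x [-19.1  26.1] z 132.8
   top cream 24 y [-67.6 -65.7 -61.7] x [-22.1  22.6] z 131.0
   top teal 20 y [-8.   2.1 13.5] x [12.6 24.3] z 131.2
   top amber 205 y [-93.2 -79.8 -62.1] x [-19.8  25.5] z 131.5
   face pink 59 y [-35.2  23.7  42.4] x [20.5 25.9] z 119.0
   face teal 20 y [-7.1  1.  13.1] x [21.4 25.2] z 112.8
side red 1314 zmin 133.3 x [-33.5  28.7]
  z 135 y [-60.2 -36.7] 89
  z 145 y [-58.2 -35.6] 148
   top pink 16 y [-17.5 -10.1  38.9] x [-24.7  -5.8] z 130.6
   top cream 37 y [-66.7 -64.8 -58.6] x [-25.1  21.2] z 131.9
   top teal 33 y [-6.6  3.6 16. ] x [-25.  -19.2] z 132.0
   top amber 227 y [-92.6 -81.8 -60.7] x [-23.4  22.9] z 132.2
   face pink 61 y [-36.5 -22.1  35.7] x [-25.1 -16.1] z 119.0
   face teal 45 y [-7.1  4.6 16.1] x [-25.5 -23.1] z 119.1
```

View pics/l_3.png

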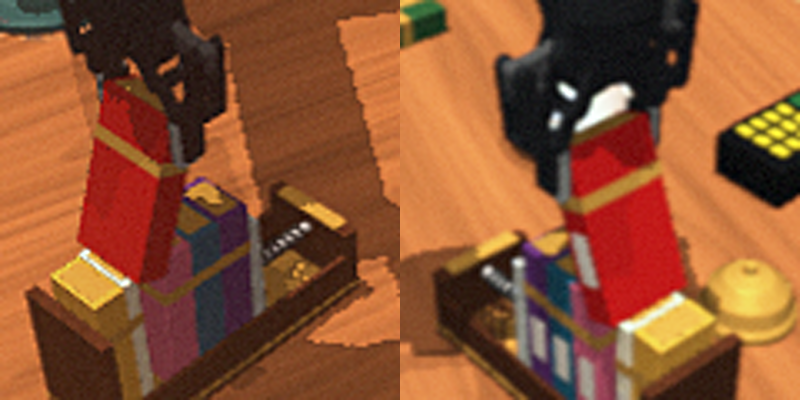

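The corner is in and the pink and teal cartons have moved about 6 mm. I'll continue +y until the trailing corner clears the bar, then start down.

>>> step_arm([
  {"fingers":1,"dx":0.002,"dy":0.001,"dz":0.0005,"roll":0},
  {"fingers":1,"dx":0.004,"dy":0.001,"dz":0.001,"roll":0},
  {"fingers":1,"dx":0.006,"dy":0.001,"dz":0.0015,"roll":0},
  {"fingers":1,"dx":0.0085,"dy":0.001,"dz":0.002,"roll":0},
  {"fingers":1,"dx":0.0085,"dy":0.001,"dz":0.002,"roll":0},
])

```text
time: 9.38
tool_pos: [0.5381, -0.099, 0.2009]
tcp_rot: [1.883, 2.513, 0.001]
wrist_force: [0.6, -4.9, 2.5]
width: 0.737
grip_force: 110.2
```

>>> step_arm([
  {"fingers":1,"dx":0,"dy":0,"dz":0.002,"roll":0},
  {"fingers":1,"dx":0,"dy":0,"dz":0.004,"roll":0},
  {"fingers":1,"dx":0,"dy":0,"dz":0.006,"roll":0},
  {"fingers":1,"dx":0,"dy":0,"dz":0.006,"roll":0},
])

```text
time: 9.88
tool_pos: [0.5376, -0.0988, 0.1939]
tcp_rot: [-1.884, -2.514, -0.0]
wrist_force: [1.8, -4.7, 1.6]
width: 0.736
grip_force: 110.3
```

```bash
python3 look.py 4; python3 rf.py 4 | grep "red\|pink\|teal\|cream\|amber\|z 1[3-5]"
```

```text
[ 0.5376 -0.0988  0.1939] [-1.884 -2.514 -0.   ] [ 1.8 -4.7  1.6] [-1.14 -0.43 -0.02]
scene red 1189 zmin 125.3 x [-29.1  35.2]
  z 135 y [-52.2 -25.4] 118
  z 145 y [-48.5 -24. ] 123
  z 155 y [-44.4 -20.2] 128
   top pink 20 y [-5. 31. 46.] x [-18.9  24.6] z 133.1
   top cream 30 y [-66.5 -64.1 -56.7] x [-21.9  21.3] z 130.1
   top teal 21 y [ 2.2 10.  24.5] x [12.3 24.2] z 132.0
   top amber 201 y [-93.5 -80.3 -62.3] x [-19.1  26.5] z 131.9
   face pink 58 y [-27.5  31.8  47.6] x [21.6 26.5] z 116.6
   face teal 16 y [ 1.2  8.7 22.4] x [21.3 25.5] z 118.2
   face amber 100 y [-94.2 -85.9 -68.1] x [-18.1  28.2] z 119.5
side red 1271 zmin 127.0 x [-32.   30.2]
  z 135 y [-50.9 -27.7] 144
  z 145 y [-47.2 -36.8] 123
  z 155 y [-43.5 -37.4] 116
   top pink 20 y [-11.2  -0.9  34.2] x [-25.1 -13.7] z 133.2
   top cream 41 y [-66.4 -64.1 -55.7] x [-24.5  19.9] z 132.0
   top teal 31 y [ 3.2 14.4 26. ] x [-25.6 -19.2] z 132.8
   top amber 224 y [-92.3 -81.7 -61.8] x [-23.7  22.2] z 132.4
   face pink 52 y [-28.9 -12.   36.9] x [-25.3  -7.6] z 119.5
   face teal 42 y [ 1.4 11.5 23.6] x [-25.3 -23.4] z 118.5
   face amber 151 y [-92.9 -87.8 -65.5] x [-24.7  20.8] z 119.0
```

>>> step_arm([
  {"fingers":1,"dx":0.001,"dy":0,"dz":0.002,"roll":0},
  {"fingers":1,"dx":0.001,"dy":0,"dz":0.004,"roll":0},
  {"fingers":1,"dx":0.001,"dy":0,"dz":0.006,"roll":0},
  {"fingers":1,"dx":0.001,"dy":0,"dz":0.008,"roll":0},
  {"fingers":1,"dx":0.001,"dy":0,"dz":0.01,"roll":0},
  {"fingers":1,"dx":0.001,"dy":0,"dz":0.012,"roll":0},
  {"fingers":1,"dx":0.001,"dy":0,"dz":0.012,"roll":0},
])

```text
time: 10.85
tool_pos: [0.5374, -0.098, 0.1823]
tcp_rot: [1.884, 2.514, -0.0]
wrist_force: [2.1, -5.0, 2.0]
width: 0.734
grip_force: 110.3
```

>>> step_arm([
  {"fingers":1,"dx":0,"dy":0,"dz":0,"roll":0},
  {"fingers":1,"dx":-0.001,"dy":0,"dz":0.001,"roll":0},
  {"fingers":1,"dx":-0.002,"dy":0,"dz":0.002,"roll":0},
  {"fingers":1,"dx":-0.004,"dy":0,"dz":0.004,"roll":0},
  {"fingers":1,"dx":-0.006,"dy":0,"dz":0.006,"roll":0},
  {"fingers":1,"dx":-0.006,"dy":0,"dz":0.006,"roll":0},
], squeeze=30)

```text
time: 11.6
tool_pos: [0.5384, -0.1022, 0.1758]
tcp_rot: [-1.883, -2.511, -0.002]
wrist_force: [-0.6, 2.7, 2.6]
width: 0.736
grip_force: 110.6
```

```bash
python3 look.py 5; python3 rf.py 5 | grep "red\|pink\|teal\|cream\|amber\|z 1[3-7]"
```

```text
[ 0.5384 -0.1022  0.1758] [-1.883e+00 -2.511e+00 -2.000e-03] [-0.6  2.7  2.6] [0.71 0.1  0.05]
scene red 1058 zmin 105.5 x [-28.   34.9]
  z 135 y [-47.2 -22.1] 113
  z 145 y [-44.2 -18.8] 117
  z 155 y [-39.6 -15.6] 124
  z 165 y [-36.2 -11. ] 113
  z 175 y [-33.5 -19.6] 93
   top pink 12 y [-1.  35.2 43.5] x [-10.1  26.6] z 132.6
   top cream 32 y [-67.6 -65.5 -57.1] x [-21.3  23.5] z 131.1
   top teal 20 y [ 6.1 14.5 31. ] x [ 9.1 25.3] z 132.8
   top amber 208 y [-94.4 -81.3 -61.6] x [-19.2  25.9] z 131.5
   face pink 38 y [-12.4  38.1  48.8] x [21.7 26.4] z 119.5
   face teal 23 y [ 5.4 14.6 28.5] x [21.2 25.9] z 117.6
   face amber 96 y [-94.8 -84.9 -67.4] x [-14.7  28.5] z 118.7
side red 1101 zmin 108.1 x [-32.4  30.1]
  z 135 y [-46.3 -41.2] 107
  z 145 y [-43.2 -37.3] 115
  z 155 y [-39.3 -33.9] 115
  z 165 y [-35.5 -12.7] 134
  z 175 y [-31.4 -15.8] 119
   top pink 16 y [-5.6  2.2 40. ] x [-25.2  -6. ] z 132.2
   top cream 41 y [-67.2 -64.6 -56.4] x [-24.7  21.3] z 131.9
   top teal 30 y [ 7.2 17.5 33. ] x [-24.8 -18.9] z 133.5
   top amber 229 y [-93.5 -82.7 -62.3] x [-23.3  22.9] z 132.3
   face pink 35 y [-19.   -5.2  47.2] x [-25.5 -22.8] z 119.8
   face teal 44 y [ 5.  15.4 25.4] x [-25.3 -23. ] z 118.5
   face amber 141 y [-93.5 -86.2 -66.4] x [-25.4  20.3] z 119.2
```

View pics/l_5.png

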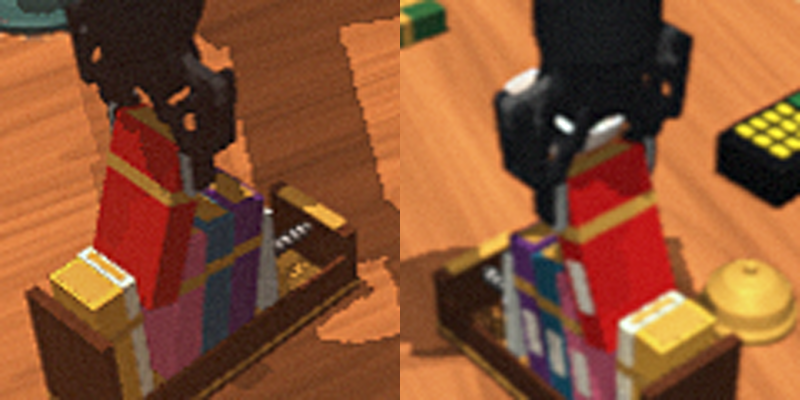

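>>> step_arm([
  {"fingers":-0.42,"dx":0,"dy":0,"dz":0,"roll":0},
  {"fingers":-0.42,"dx":-0.001,"dy":0,"dz":0.001,"roll":0},
  {"fingers":-0.42,"dx":-0.002,"dy":0,"dz":0.002,"roll":0},
], squeeze=25)

```text
time: 12.08
tool_pos: [0.5387, -0.103, 0.1746]
tcp_rot: [-1.882, -2.51, -0.004]
wrist_force: [-3.0, 8.9, 8.8]
width: 0.734
grip_force: 110.6
```

>>> step_arm([
  {"fingers":-0.47,"dx":0.002,"dy":0,"dz":0,"roll":0},
  {"fingers":-0.47,"dx":0.002,"dy":0,"dz":0,"roll":0},
  {"fingers":-0.47,"dx":0.002,"dy":0,"dz":0,"roll":0},
], squeeze=25)

```text
time: 12.45
tool_pos: [0.5385, -0.1024, 0.174]
tcp_rot: [-1.883, -2.512, -0.002]
wrist_force: [-1.5, 6.3, 3.3]
width: 0.74
grip_force: 88.6
```

>>> step_arm([
  {"fingers":-0.48,"dx":0,"dy":0,"dz":0,"roll":0},
  {"fingers":-0.485,"dx":0,"dy":0,"dz":0,"roll":0},
  {"fingers":-0.485,"dx":0,"dy":0,"dz":0,"roll":0},
], squeeze=20)

```text
time: 12.82
tool_pos: [0.5388, -0.1035, 0.174]
tcp_rot: [-1.884, -2.513, 0.0]
wrist_force: [-0.7, 4.4, 1.7]
width: 0.747
grip_force: 42.8
```

>>> step_arm([
  {"fingers":-0.487,"dx":-0.0015,"dy":0,"dz":0.002,"roll":0},
  {"fingers":-0.487,"dx":-0.003,"dy":0,"dz":0.004,"roll":0},
  {"fingers":-0.487,"dx":-0.0045,"dy":0,"dz":0.006,"roll":0},
  {"fingers":-0.487,"dx":-0.006,"dy":0,"dz":0.008,"roll":0},
  {"fingers":-0.487,"dx":-0.006,"dy":0,"dz":0.008,"roll":0},
])

```text
time: 13.45
tool_pos: [0.5411, -0.1099, 0.1662]
tcp_rot: [1.883, 2.513, -0.0]
wrist_force: [0.5, 0.5, 3.1]
width: 0.742
grip_force: 36.9
```

```bash
python3 look.py 6; python3 rf.py 6 | grep "red\|pink\|teal\|cream\|amber\|z 1[3-7]"
```

```text
[ 0.5411 -0.1099  0.1662] [ 1.883  2.513 -0.   ] [0.5 0.5 3.1] [ 0.37 -0.17  0.04]
scene red 943 zmin 94.9 x [-28.2  35.7]
  z 135 y [-46.1 -21.9] 112
  z 145 y [-42.9 -18.7] 107
  z 155 y [-39.9 -17.7] 110
  z 165 y [-37.1 -21.8] 73
  z 175 y [-31.3 -27.9] 21
   top pink 20 y [ 0.2 36.4 47.7] x [-20.1  26.5] z 133.0
   top cream 33 y [-67.8 -64.6 -56.7] x [-22.4  21.6] z 131.1
   top teal 26 y [ 6.4 11.2 29.6] x [11.1 25.8] z 133.5
   top amber 206 y [-94.5 -81.6 -61.1] x [-19.5  25.2] z 131.8
   face pink 36 y [-10.8  36.   49.1] x [22.2 26.2] z 118.9
   face teal 32 y [ 7.2 16.8 27.5] x [21.2 25.7] z 117.4
   face amber 104 y [-95.  -85.8 -68.4] x [-14.3  27.9] z 119.5
side red 956 zmin 95.4 x [-31.7  30.1]
  z 135 y [-45.4 -39.9] 108
  z 145 y [-42.3 -36.7] 106
  z 155 y [-39.4 -17.8] 127
  z 165 y [-36.3 -20.7] 96
   top pink 14 y [-6.7  2.4 46.7] x [-25.5 -16. ] z 132.6
   top cream 44 y [-67.6 -64.4  -1.2] x [-24.9  20.9] z 132.4
   top teal 33 y [ 8.5 17.4 31.5] x [-24.9 -17. ] z 132.6
   top amber 230 y [-92.9 -81.8 -61.6] x [-23.2  21.9] z 132.5
   face pink 35 y [-16.4  -4.2  44.2] x [-25. -23.] z 119.0
   face teal 45 y [ 6.3 16.8 29.3] x [-25.8 -23.1] z 119.1
   face amber 143 y [-93.5 -85.6 -62.8] x [-25.6  18.9] z 119.7
```

Tilt is down to about 17° with low forces. I'll continue straightening and lowering.

>>> step_arm([
  {"fingers":-0.487,"dx":-0.002,"dy":0,"dz":0.002,"roll":0},
  {"fingers":-0.487,"dx":-0.004,"dy":0,"dz":0.004,"roll":0},
  {"fingers":-0.487,"dx":-0.006,"dy":0,"dz":0.006,"roll":0},
  {"fingers":-0.487,"dx":-0.008,"dy":0,"dz":0.008,"roll":0},
  {"fingers":-0.487,"dx":-0.01,"dy":0,"dz":0.01,"roll":0},
  {"fingers":-0.487,"dx":-0.01,"dy":0,"dz":0.01,"roll":0},
])

```text
time: 14.3
tool_pos: [0.5432, -0.1192, 0.1555]
tcp_rot: [-1.884, -2.513, 0.001]
wrist_force: [0.5, -0.3, -1.2]
width: 0.745
grip_force: 36.5
```

```bash
python3 look.py 7; python3 rf.py 7 | grep "red\|pink\|teal\|cream\|amber\|z 1[3-7]"
```

```text
[ 0.5432 -0.1192  0.1555] [-1.884e+00 -2.513e+00  1.000e-03] [ 0.5 -0.3 -1.2] [ 0.3  -0.    0.04]
scene red 757 zmin 91.9 x [-28.9  35.2]
  z 135 y [-47.2 -23.3] 101
  z 145 y [-45.2 -22.7] 95
  z 155 y [-43.6 -26.4] 45
  z 165 y [-39.5 -36.5] 32
  z 175 y [-39.4 -34.6] 79
   top pink 14 y [-5.3 33.8 46.7] x [ 0.8 25.7] z 133.1
   top cream 30 y [-67.6 -65.  -57.5] x [-21.9  22.2] z 130.9
   top teal 23 y [ 5.1 11.1 28.5] x [15.1 24.9] z 132.5
   top amber 210 y [-93.8 -80.7 -61.6] x [-19.   25.9] z 131.8
   face pink 44 y [-13.3  30.8  48.7] x [21.7 27.3] z 119.2
   face teal 24 y [ 4.5 10.1 25. ] x [21.5 25.9] z 119.7
   face amber 113 y [-95.5 -86.2 -62.7] x [-15.9  27.6] z 119.2
side red 765 zmin 92.1 x [-32.3  30.2]
  z 135 y [-45.8 -41.8] 101
  z 145 y [-43.7 -23. ] 114
  z 155 y [-42.  -25.9] 60
  z 165 y [-38.4 -35.1] 26
  z 175 y [-38.1 -34.7] 100
   top pink 20 y [-8.   2.1 45.1] x [-25.1  -8.3] z 133.1
   top cream 37 y [-67.1 -64.9   8.6] x [-24.9  21.5] z 131.6
   top teal 36 y [ 7.4 17.  30.4] x [-25.3 -16.5] z 132.8
   top amber 234 y [-93.1 -81.9 -62. ] x [-23.3  22.5] z 132.6
   face pink 32 y [-13.2  -5.3  46.4] x [-25.6 -23.2] z 118.8
   face teal 48 y [ 5.2 16.2 27.6] x [-25.5 -22.7] z 119.2
   face amber 144 y [-93.2 -87.5 -65. ] x [-25.6  19.8] z 119.3
```

>>> step_arm([
  {"fingers":-0.487,"dx":-0.002,"dy":0,"dz":0.003,"roll":0},
  {"fingers":-0.487,"dx":-0.004,"dy":0,"dz":0.006,"roll":0},
  {"fingers":-0.487,"dx":-0.006,"dy":0,"dz":0.009,"roll":0},
  {"fingers":-0.487,"dx":-0.008,"dy":0,"dz":0.012,"roll":0},
  {"fingers":-0.487,"dx":-0.01,"dy":0,"dz":0.015,"roll":0},
  {"fingers":-0.487,"dx":-0.01,"dy":0,"dz":0.015,"roll":0},
])

```text
time: 15.15
tool_pos: [0.5465, -0.1289, 0.1408]
tcp_rot: [1.884, 2.513, -0.0]
wrist_force: [0.8, 0.5, 0.0]
width: 0.741
grip_force: 36.7
```

```bash
python3 look.py 8; python3 rf.py 8 | grep "red\|pink\|teal\|cream\|amber\|z 1[3-7]"
```

```text
[ 0.5465 -0.1289  0.1408] [ 1.884  2.513 -0.   ] [0.8 0.5 0. ] [ 0.44 -0.24  0.05]
scene red 532 zmin 91.0 x [-28.4  35.7]
  z 135 y [-50.4 -30.6] 74
  z 155 y [-48.  -44.8] 64
  z 165 y [-47.3 -44.2] 66
  z 175 y [-46.7 -28. ] 82
   top pink 11 y [ 0.5 31.  45.8] x [ 3.4 25.2] z 130.6
   top cream 26 y [-68.  -65.8 -57.6] x [-22.2  23.9] z 131.1
   top teal 33 y [ 1.8 13.9 28.1] x [11.1 24.9] z 132.3
   top amber 206 y [-94.  -80.9 -61.5] x [-19.4  25.4] z 131.8
   face pink 43 y [-14.3  34.9  47.1] x [21.6 27.1] z 119.5
   face teal 29 y [ 3.4 16.6 25.6] x [21.  26.1] z 118.1
   face amber 118 y [-95.  -84.5 -65.7] x [-15.7  27.5] z 118.9
side red 497 zmin 92.6 x [-31.5  30.9]
  z 135 y [-49.5 -27.9] 97
  z 155 y [-47.1 -43.6] 72
  z 165 y [-46.4 -42.7] 89
  z 175 y [-45.1 -27.1] 94
   top pink 13 y [-13.1   0.3  47.6] x [-25.1   8.6] z 133.0
   top cream 30 y [-66.7 -64.2 -48. ] x [-25.3  21.7] z 132.2
   top teal 30 y [ 4.8 15.9 26.9] x [-25.  -19.6] z 132.2
   top amber 229 y [-92.9 -81.8 -62.4] x [-23.6  22.1] z 132.4
   face pink 30 y [-13.   -6.6  45.3] x [-25.6 -22.9] z 118.5
   face teal 49 y [ 1.2 14.  25.9] x [-25.6 -23.3] z 119.0
   face amber 142 y [-93.7 -86.6 -65.5] x [-25.6  19.1] z 119.4
```

View pics/l_8.png

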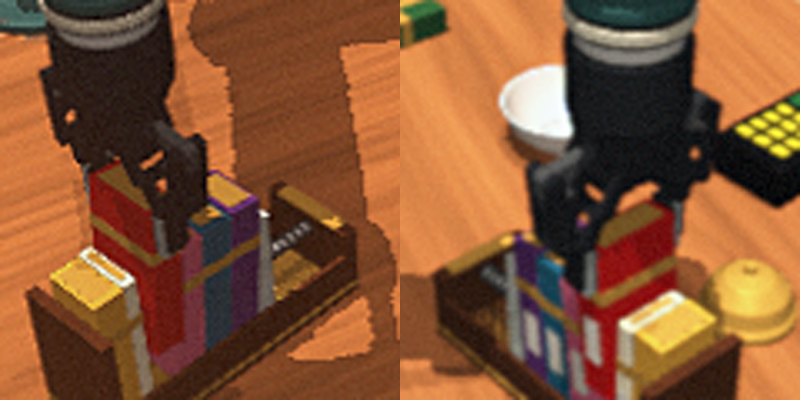

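Nearly upright. I'll take out the last lean and descend to just above the ledges.

>>> step_arm([
  {"fingers":-0.487,"dx":-0.0015,"dy":0,"dz":0.004,"roll":0},
  {"fingers":-0.487,"dx":-0.003,"dy":0,"dz":0.008,"roll":0},
  {"fingers":-0.487,"dx":-0.0045,"dy":0,"dz":0.012,"roll":0},
  {"fingers":-0.487,"dx":-0.006,"dy":0,"dz":0.016,"roll":0},
  {"fingers":-0.487,"dx":-0.0075,"dy":0,"dz":0.02,"roll":0},
  {"fingers":-0.487,"dx":-0.0085,"dy":0,"dz":0.024,"roll":0},
  {"fingers":-0.487,"dx":-0.0085,"dy":0,"dz":0.026,"roll":0},
])

```text
time: 16.12
tool_pos: [0.5486, -0.137, 0.1149]
tcp_rot: [-1.884, -2.514, 0.001]
wrist_force: [-0.3, 1.3, 2.8]
width: 0.741
grip_force: 36.9
```

```bash
python3 look.py 9; python3 rf.py 9 | grep "red\|pink\|teal\|cream\|amber\|z 1[3-7]"
```

```text
[ 0.5486 -0.137   0.1149] [-1.884e+00 -2.514e+00  1.000e-03] [-0.3  1.3  2.8] [0.36 0.14 0.1 ]
scene red 274 zmin 90.7 x [-29.6  35.2]
  z 135 y [-55.3 -52.2] 57
  z 145 y [-55.3 -52.2] 56
  z 155 y [-54.5 -30.5] 57
   top pink 11 y [11.  38.3 47.5] x [-11.8  26.4] z 130.2
   top cream 19 y [-67.9 -65.9 -59. ] x [-22.6  21.1] z 130.3
   top teal 18 y [ 5.5 15.4 23.2] x [ 4.6 24.8] z 130.6
   top amber 211 y [-94.1 -80.6 -62. ] x [-19.3  25.7] z 131.3
   face pink 35 y [-16.9  34.2  48.1] x [21.  26.7] z 117.6
   face teal 28 y [-1.1  6.5 20. ] x [21.8 25.2] z 119.6
   face amber 117 y [-94.8 -84.1 -65.5] x [-13.9  28. ] z 119.7
side red 281 zmin 95.3 x [-32.2  30.8]
  z 135 y [-54.  -51.2] 77
  z 145 y [-54.1 -51.3] 80
  z 155 y [-53.1 -33.3] 66
   top cream 22 y [-67.  -63.7 -56.8] x [-25.1  20.7] z 132.0
   top amber 234 y [-93.1 -81.8 -62. ] x [-23.3  22.7] z 132.1
   face pink 11 y [-15.8  -5.4  39.6] x [-25.9 -23.5] z 113.9
   face teal 36 y [ 1.4 12.1 23.1] x [-25.2 -22.9] z 115.8
   face amber 145 y [-93.8 -86.7 -64.1] x [-25.3  19. ] z 119.1
```

Upright now, with its top at about 158 mm. I'll descend in small steps to the ledges.

>>> step_arm([
  {"fingers":-0.487,"dx":0,"dy":0,"dz":0.003,"roll":0},
  {"fingers":-0.487,"dx":-0.0005,"dy":0,"dz":0.006,"roll":0},
  {"fingers":-0.487,"dx":-0.0005,"dy":0,"dz":0.009,"roll":0},
  {"fingers":-0.487,"dx":-0.001,"dy":0,"dz":0.012,"roll":0},
  {"fingers":-0.487,"dx":-0.001,"dy":0,"dz":0.014,"roll":0},
  {"fingers":-0.487,"dx":-0.001,"dy":0,"dz":0.014,"roll":0},
])

```text
time: 16.98
tool_pos: [0.5489, -0.1378, 0.1008]
tcp_rot: [-1.884, -2.514, 0.0]
wrist_force: [0.3, 0.5, -1.1]
width: 0.745
grip_force: 36.7
```

>>> step_arm([
  {"fingers":-0.487,"dx":0,"dy":0,"dz":0.001,"roll":0},
  {"fingers":-0.487,"dx":0,"dy":0,"dz":0.002,"roll":0},
  {"fingers":-0.487,"dx":0,"dy":0,"dz":0.003,"roll":0},
])

```text
time: 17.35
tool_pos: [0.5491, -0.1377, 0.0984]
tcp_rot: [1.884, 2.514, 0.0]
wrist_force: [0.0, 0.1, 2.1]
width: 0.743
grip_force: 36.8
```

>>> step_arm([
  {"fingers":-0.487,"dx":0,"dy":0,"dz":0.001,"roll":0},
  {"fingers":-0.487,"dx":0,"dy":0,"dz":0.002,"roll":0},
  {"fingers":-0.487,"dx":0,"dy":0,"dz":0.002,"roll":0},
])

```text
time: 17.73
tool_pos: [0.5493, -0.138, 0.0973]
tcp_rot: [1.883, 2.513, -0.0]
wrist_force: [-2.2, -0.4, 6.9]
width: 0.741
grip_force: 37.2
```

>>> step_arm([
  {"fingers":-0.487,"dx":0,"dy":0,"dz":0.001,"roll":0},
  {"fingers":-0.487,"dx":0,"dy":0,"dz":0.001,"roll":0},
  {"fingers":-0.487,"dx":0,"dy":0,"dz":0.001,"roll":0},
])

```text
time: 18.1
tool_pos: [0.5495, -0.1384, 0.0973]
tcp_rot: [1.883, 2.513, -0.001]
wrist_force: [-2.9, -0.0, 10.3]
width: 0.744
grip_force: 37.5
```

Firm contact at about 11–12 N. I'll hold it and check height and pose.

>>> step_arm([
  {"fingers":-0.487,"dx":0,"dy":0,"dz":0.0003,"roll":0},
  {"fingers":-0.487,"dx":0,"dy":0,"dz":0.0003,"roll":0},
  {"fingers":-0.487,"dx":0,"dy":0,"dz":0.0003,"roll":0},
  {"fingers":-0.487,"dx":0,"dy":0,"dz":0.0003,"roll":0},
  {"fingers":-0.487,"dx":0,"dy":0,"dz":0.0003,"roll":0},
  {"fingers":-0.487,"dx":0,"dy":0,"dz":0.0003,"roll":0},
  {"fingers":-0.487,"dx":0,"dy":0,"dz":0.0003,"roll":0},
])

```text
time: 18.98
tool_pos: [0.5495, -0.1384, 0.0973]
tcp_rot: [1.883, 2.513, -0.001]
wrist_force: [-4.1, -0.5, 13.1]
width: 0.745
grip_force: 37.8
```

```bash
python3 look.py 10; python3 rf.py 10 | grep "red\|pink\|teal\|cream\|amber\|z 1[3-7]"
python3 - <<'E'
from h import *
a=np.radians(16.3);C,Sn=np.cos(a),np.sin(a);o=np.array([.545-.0283*Sn,-.127+.0283*C,0]);M=np.array([[C,Sn,0],[-Sn,C,0],[0,0,1]])
for n in("scene","side"):
    z=np.load(f"{n}_10.npz");Q=((z["P"]-o)@M.T*1000).reshape(-1,3)
    for y0,y1 in((-90,-72),(-54,-47),(-54,-36)):
        w=Q[(abs(Q[:,0])<28)&(Q[:,1]>y0)&(Q[:,1]<y1)&(Q[:,2]>125)&(Q[:,2]<146)];print(n,y0,len(w),np.percentile(w[:,2],[10,50,80,90]).round(1) if len(w) else "")
E
```

```text
[ 0.5495 -0.1384  0.0973] [ 1.883e+00  2.513e+00 -1.000e-03] [-4.1 -0.5 13.1] [0.14 1.02 0.02]
scene red 115 zmin 90.7 x [-31.   35.8]
  z 135 y [-56.6 -33.6] 65
   top pink 11 y [24.8 37.  46.6] x [-20.2  25.8] z 131.6
   top cream 13 y [-68.3 -66.8 -61.5] x [-22.4  17.9] z 131.3
   top teal 15 y [ 6.  14.9 21.3] x [-11.6  24.9] z 130.8
   top amber 208 y [-94.2 -80.5 -61.8] x [-19.   24.8] z 131.7
   face pink 37 y [-13.8  33.6  46. ] x [21.4 25.6] z 118.6
   face teal 21 y [ 0.1  8.4 18.1] x [21.6 25.4] z 117.3
   face amber 112 y [-95.6 -84.7 -65.3] x [-14.5  28. ] z 119.3
side red 109 zmin 90.8 x [-32.   33.1]
  z 135 y [-55.3 -34.4] 82
   top pink 6 y [35.9 45.2 49.3] x [-21.9  23.7] z 131.7
   top cream 17 y [-66.9 -63.9 -56.6] x [-25.6  19.1] z 131.4
   top amber 237 y [-93.1 -81.7 -61.5] x [-23.5  22.5] z 132.1
   face teal 7 y [-0.4 10.9 18.1] x [-25.9 -23.4] z 88.6
   face amber 144 y [-93.3 -85.6 -66.2] x [-25.   19.4] z 119.4
scene -90 131 [126.9 128.6 130.1 131. ]
scene -54 52 [134.  136.7 137.8 138.4]
scene -54 103 [133.9 136.1 137.5 138.2]
side -90 147 [128.7 130.5 131.3 131.6]
side -54 85 [131.1 137.  138.  138.5]
side -54 160 [133.8 137.6 138.4 138.6]
```

View pics/l_10.png

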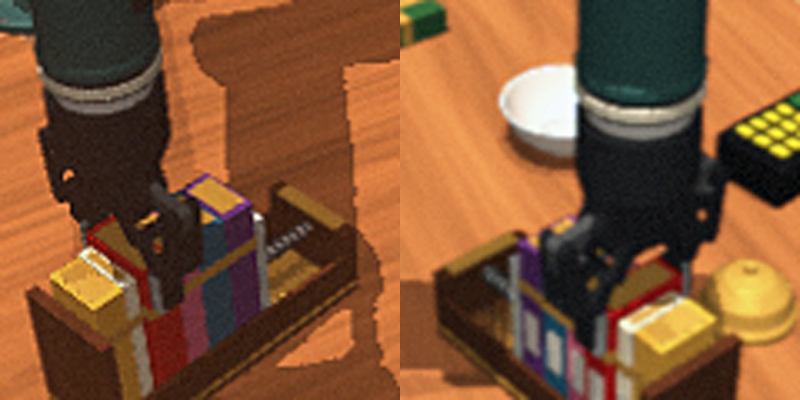

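The carton top is at about 137.5 mm, so its underside is at about 17.5 mm and it's on the ledges. I'll hold about 12 N a bit longer, then unload and let go.

>>> step_arm([
  {"fingers":-0.487,"dx":0,"dy":0,"dz":-0.0004,"roll":0},
  {"fingers":-0.487,"dx":0,"dy":0,"dz":-0.0004,"roll":0},
  {"fingers":-0.487,"dx":0,"dy":0,"dz":-0.0004,"roll":0},
  {"fingers":-0.487,"dx":0,"dy":0,"dz":-0.0004,"roll":0},
  {"fingers":-0.487,"dx":0,"dy":0,"dz":-0.0004,"roll":0},
  {"fingers":-0.487,"dx":0,"dy":0,"dz":-0.0004,"roll":0},
  {"fingers":-0.487,"dx":0,"dy":0,"dz":-0.0004,"roll":0},
  {"fingers":-0.487,"dx":0,"dy":0,"dz":-0.0004,"roll":0},
])

```text
time: 20.08
tool_pos: [0.5495, -0.1384, 0.0972]
tcp_rot: [1.883, 2.513, -0.001]
wrist_force: [-3.4, -1.5, 10.1]
width: 0.743
grip_force: 37.4
```

>>> step_arm([
  {"fingers":-0.487,"dx":0,"dy":0,"dz":-0.0007,"roll":0},
  {"fingers":-0.487,"dx":0,"dy":0,"dz":-0.0015,"roll":0},
  {"fingers":-0.52,"dx":0,"dy":0,"dz":-0.0015,"roll":0},
  {"fingers":-0.6,"dx":0,"dy":0,"dz":-0.0015,"roll":0},
  {"fingers":-0.8,"dx":0,"dy":0,"dz":-0.0015,"roll":0},
  {"fingers":-1,"dx":0,"dy":0,"dz":-0.0015,"roll":0},
  {"fingers":-1,"dx":0,"dy":0,"dz":-0.0015,"roll":0},
  {"fingers":-1,"dx":0,"dy":0,"dz":-0.0015,"roll":0},
])

```text
time: 21.08
tool_pos: [0.549, -0.1377, 0.0969]
tcp_rot: [1.884, 2.514, -0.0]
wrist_force: [0.3, 0.9, 0.0]
width: 0.998
grip_force: 0.0
```

>>> step_arm([
  {"fingers":-1,"dx":0,"dy":0,"dz":-0.02,"roll":0},
  {"fingers":-1,"dx":0,"dy":0,"dz":-0.05,"roll":0},
  {"fingers":-1,"dx":0,"dy":0,"dz":-0.1,"roll":0},
  {"fingers":-1,"dx":0,"dy":0,"dz":-0.15,"roll":0},
  {"fingers":-1,"dx":0,"dy":0,"dz":-0.2,"roll":0},
  {"fingers":-1,"dx":0,"dy":0,"dz":-0.22,"roll":0},
  {"fingers":-1,"dx":0,"dy":0,"dz":-0.22,"roll":0},
])

```text
time: 21.95
tool_pos: [0.5497, -0.1379, 0.3183]
tcp_rot: [1.882, 2.512, 0.002]
wrist_force: [-0.5, 0.1, -0.3]
width: 0.999
grip_force: 0.0
```

```bash
python3 look.py 11; python3 - <<'E'
from h import *
a=np.radians(16.3);C,Sn=np.cos(a),np.sin(a);o=np.array([.545-.0283*Sn,-.127+.0283*C,0]);M=np.array([[C,Sn,0],[-Sn,C,0],[0,0,1]])
for n in("scene","side"):
    z=np.load(f"{n}_11.npz");Q=((z["P"]-o)@M.T*1000).reshape(-1,3)
    for nm,y0,y1 in(("amber",-90,-72),("bar",-67,-60),("red",-54,-34),("pink",-27,-10),("teal",0,18),("violet",26,44)):
        w=Q[(abs(Q[:,0])<28)&(Q[:,1]>y0)&(Q[:,1]<y1)&(Q[:,2]>122)&(Q[:,2]<150)]
        if len(w)>9:
            A=np.c_[w[:,:2]-w[:,:2].mean(0),np.ones(len(w))]; k=np.linalg.lstsq(A,w[:,2],rcond=None)[0]
            print(n,nm,len(w),np.percentile(w[:,2],[10,50,90]).round(1),"slope",k[:2].round(3))
    w=Q[(abs(Q[:,0])<45)&(Q[:,1]>-65)&(Q[:,1]<-22)&(Q[:,2]>133.5)&(Q[:,2]<150)]
    print(n,"red rect",cv2.minAreaRect(w[:,:2].astype(np.float32)),"x ext",np.percentile(w[:,0],[2,98]))
    w=Q[(abs(Q[:,0])<40)&(Q[:,1]>-10)&(Q[:,1]<60)&(Q[:,2]>126)&(Q[:,2]<133)];print("row x",np.percentile(w[:,0],[2,98]),"y max",np.percentile(w[:,1],98))
E
```

```text
[ 0.5497 -0.1379  0.3183] [1.882e+00 2.512e+00 2.000e-03] [-0.5  0.1 -0.3] [-0.01 -0.01  0.01]
scene amber 137 [126.6 129.  130.4] slope [-0.024 -0.02 ]
scene bar 55 [126.2 129.  130.8] slope [-0.001  0.25 ]
scene red 149 [134.5 136.4 138.1] slope [0.012 0.026]
scene pink 107 [126.8 129.1 130.7] slope [-0.015 -0.037]
scene teal 120 [126.8 129.1 130.7] slope [-0.041  0.007]
scene violet 120 [126.1 129.1 130.9] slope [-0.037  0.014]
scene red rect ((2.5790061950683594, -43.730831146240234), (27.897966384887695, 66.58224487304688), 89.97084045410156) x ext [-28.91896973  34.31942398]
row x [-22.00822668  24.71623153] y max 45.8354002641692
side amber 155 [128.5 130.3 131.8] slope [0.043 0.016]
side bar 59 [127.5 130.  131.5] slope [0.043 0.126]
side red 187 [135.3 137.7 138.9] slope [0.013 0.167]
side pink 94 [128.9 130.5 131.6] slope [ 0.044 -0.077]
side teal 130 [128.2 130.5 131.8] slope [ 0.05  -0.006]
side violet 115 [128.1 130.5 131.8] slope [0.05  0.009]
side red rect ((0.06250381469726562, -42.00019836425781), (64.5654296875, 27.83485984802246), 0.12824973464012146) x ext [-31.04506347  31.26637794]
row x [-24.45029081  22.2852688 ] y max 48.06778579623955
```

View pics/l_11.png

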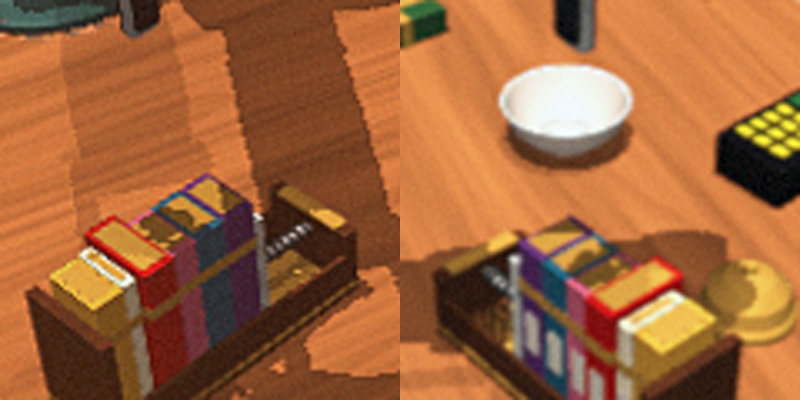

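The final view shows the whole row upright and tight. The red carton is seated square beside the cream bar, centred in depth, and the arm is clear.

```bash
python3 -c "
from workcell import *
print(finish_job())"
```

```text
the job is handed in; nothing more can be done
None
```

The red carton is shelved upright beside the cream bar, held on the ledges at about 12 N for roughly 2 s, released with the row standing square, and handed in; no verdict came back.

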